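# Pay for a firing: feed a kiln token through the sprung coin slide

### The job

Buy a firing at the kiln token meter: lift the blue token out of the rack, lay it down flat on the cork pad and let go, then pick it up by its edges and lay it flat and square in the yellow-outlined loading bay of the meter, in front of the slide, and let go. Then push the red paddle all the way in so that the token drops through into the meter's box, and let the slide spring back out. Leave the other tokens and everything else on the bench where they are.

Things in the scene. Friction and masses are not known exactly. Their poses are not given: they have to be found in the camera images.
- token_blue: blue rectangular token 6 x 36 x 50 mm, about 25 g. Origin in its centre; its x axis runs through the 6 mm thickness, y along the 36 mm width, z along the 50 mm length. It starts standing on end in the rack (z up) with its lower 16 mm in a slot and 34 mm showing. Stood on end on a flat surface it stays up by itself and can be tipped over flat
- rack: fixed wooden token rack 160 (x) x 56 (y) x 22 mm tall; origin in the centre of its underside. Three slots 8 x 40 mm, 16 mm deep, at x = -55, 0 and +55 mm; the tokens stand in them with their faces looking along the rack's x; the three colours are shuffled
- pad: fixed cork pad 130 x 130 mm, 5 mm thick; origin in the centre of its underside, on the bench
- meter: fixed grey token meter 160 mm wide (y), 230 mm long (x = -125 to +105 mm from the origin, which lies on the bench, midway in y); its -x end looks to the robot's side. Flat deck 70 mm above the bench. Along +x on the deck: red paddle with its steel slide, open loading bay (x = -48 to +4 mm), low clear hood. Collecting box under the hood, open at the +x end, its floor sloping down to +x
- hood (a point): middle of the hood's mouth, on the deck (meter x = +4 mm). Hood from here to x = +96; clear roof 8.5 to 11.5 mm above the deck; side guides 63 mm apart, splayed before the mouth back to x = -10 at y = +-45 mm. Under it the deck is open from x = +24 to +76, 66 mm wide: a token pushed from the bay by the slide falls through there, into the box, only near the end of the stroke
- bay (a point): centre of the loading bay, on the deck surface (meter x = -24 mm, y = 0, 70 mm above the bench). The token lies here with its 50 mm length across the meter (along the meter's y) and its 36 mm width along the meter's x; fingers may come down beside its 50 mm ends, onto the flat deck
- push_slide (a joint): travel of the sprung slide towards the meter's +x: 0 = fully out (start), 0.076 m = fully in, against its stop. The spring resists with about 3.6 N at the start and 13 N at the end and brings the slide back out when let go
- paddle (a point): point in the middle of the -x face of the red paddle (an upright plate on the slide, 12 mm thick in x, 60 mm wide in y, reaching from 6 to 50 mm above the deck; this point is 28 mm above the deck, 98 mm above the bench). Push it along the meter's +x; it moves with the slide
- token_white: the white token, same size as the blue one, in the rack: leave it
- token_red: the terracotta-red token, same size as the blue one, in the rack: leave it
- glaze_jar: black glaze jar, 54 mm across, 70 mm tall, standing; origin in the centre of its foot: leave it
- kidney: flat red plastic kidney scraper, about 96 x 52 x 5 mm, lying flat: leave it
- loop_tool: clay loop tool with a wooden handle and wire loop, about 165 mm long, lying: leave it
- spray_bottle: clear spray bottle with a white head, 72 mm across, 160 mm tall, standing: leave it
- water_bowl: terracotta bowl, 110 mm across, 50 mm tall: leave it
Things that resemble listed ones, but are neither listed nor needed, are in the scene too. There is more than one size of the pad; the job needs the largest.

How it is judged:
By the outcome, as a careful person would: the job done as asked, in the order asked, and still so for the second after the job is handed in, with the robot touching nothing.
It also fails if it takes over 67 s, if anything falls off the work surface, if the arm or the gripper's body presses on something with over 40 N, if the wrist force passes 120 N, or if a joint passes its speed limit or range.

### The arm

A 6-joint arm with a two-finger parallel gripper is mounted at the origin on the work surface. World frame = base frame: x ahead of the robot, y to its left, z up, the work surface at z = 0. Lengths are in mm, angles in rad, forces in N, time in s.
With the tool pointing down it reaches from about 300 to 775 mm from the base axis. Payload 14.6 kg.
Tool frame: the origin (TCP) lies on the centre line of the jaws, within the pads' length; the fingertips stand 25 mm ahead of it and the grasp point (between the pads) lies 6 mm ahead of it; y points along the fingers, z is the direction in which the jaws open and shut, and the axes are right-handed (so a half turn about y gives the same grasp; the last joint's range is limited). The gripper opens to 94 mm and grips with 3 to 60 N. Pads are 16 mm wide; open, the fingers measure 119 mm over their backs; the gripper's body (75 mm by 177 mm) begins 78 mm behind the grasp point.
Start: joints at [-1.312, 0.3, 1.521, -0, 1.321, -0.067], TCP at [176.03, -521.06, 230.446] pointing down, gripper open.
Joint ranges: [-3.03, 3.03], [-0.79, 2.21], [0.23, 2.52], [-1.04, 4.18], [0, 3.07], [-2.55, 2.55]. Speed limits (rad/s): [2.22, 2.22, 2.57, 3.14, 3.14, 3.14].

### API

Orientations are given as a unit quaternion [x, y, z, w].
In Python, from station import bot, kin, camera, hand_in gives the robot as it stands. Calls block until the motion is done:
- bot.reach(position, orientation): joint-space move of the TCP to a pose.
- bot.move_linear(position, orientation=None, v=150): straight line of the TCP; orientation=None keeps the orientation; v is the mean speed in mm/s.
- bot.movej(angles): joint-space move.
- bot.command_gripper(opening, grasp_force=None): opening from 0.0 (shut) to 1.0 (fully open); grasp_force is the grip in N (None keeps the last); returns when the fingers have stopped.
- bot.wait(seconds).
- kin.inverse_kinematics(position, orientation): joint angles nearest the present ones, or None.
- camera(name): name is "scene" or "top"; returns a dict with "color" (400x640x3 uint8, blue, green, red), "depth" (400x640 float32, mm along the optical axis (not along the pixel's ray), 0 where there is no reading), "intrinsics" (3x3 intrinsics, pixels), "R" (3x3) and "t" (3): a world point X has camera coordinates R X + t. Camera axes: x right, y down, z forward; pixel columns grow to the right and rows downward; lengths in mm; the calibration is good to about 2 mm. A picture is of the moment at which its call begins.
A pose or a line that the arm cannot do raises bot.PlanningError and nothing moves.
- hand_in(): hands the job in, once; it reports no verdict.
Readings, each from a call of its own:
- bot.get_time_s(): time.
- bot.get_joints(): joint angles.
- bot.get_qd(): joint speeds.
- bot.get_tau(): joint torques, N m.
- bot.get_tcp_pos(): TCP position.
- bot.get_ee_rot(): TCP orientation.
- bot.get_wrist_force(): force on the tool from outside, world axes, zero at the start.
- bot.get_ft_torque(): the same for the moment, N m.
- bot.get_opening(): opening from 0.0 (shut) to 1.0 (fully open).
Only numpy, scipy, OpenCV 4.12 (cv2) and the standard library are available. Lean on these libraries where they do the work, as an engineer would, in place of code of your own. Each camera call takes 0.05 s, during which the arm holds its last target.

## Working session

There is one attempt and no reset: what is moved stays moved. The work goes in short steps, each a Python script; the robot and the scene stay as the last script left them, time stands still between calls to the robot, and variables do not carry over. Pictures are saved under pics/ and viewed, and the job is handed in when it is done.

```bash
ls; mkdir -p pics
cat > h.py <<'E'
import numpy as np, cv2
from station import bot, kin, camera, hand_in
from scipy.spatial.transform import Rotation as Rot
def snap(n,tag):
    c=camera(n); cv2.imwrite(f'pics/{tag}.png',c['color']); np.savez(f'pics/{tag}.npz',**c); return c
def ray(c,u,v,z):
    K,R,t=c['intrinsics'],c['R'],c['t']
    d=R.T@np.linalg.inv(K)@np.array([u,v,1.]); o=-R.T@t
    return o+d*(z-o[2])/d[2]
def proj(c,X):
    p=c['intrinsics']@(c['R']@np.asarray(X,float)+c['t']); return p[:2]/p[2]
def pts(c):
    h,w=c['depth'].shape; u,v=np.meshgrid(np.arange(w),np.arange(h)); d=c['depth']
    P=np.stack([u,v,np.ones_like(u)],-1).reshape(-1,3)@np.linalg.inv(c['intrinsics']).T*d.reshape(-1,1)
    X=(P-c['t'])@c['R']; X[d.reshape(-1)==0]=np.nan; return X.reshape(h,w,3)
E
python3 - <<'E'
from h import *
for n in ('scene','top'):
    c=snap(n,n+'0'); print(n,c['intrinsics'].tolist(),(-c['R'].T@c['t']).round(),c['R'].round(3).tolist())
print(bot.get_time_s(),bot.get_tcp_pos(),bot.get_ee_rot(),bot.get_opening())
E
```

```text
pics
scene [[438.44496119910326, 0.0, 317.8882608869735], [0.0, 438.44496119910326, 195.2144963517679], [0.0, 0.0, 1.0]] [ 1180. -1000.  1008.] [[0.851, 0.525, -0.009], [0.321, -0.533, -0.783], [-0.416, 0.663, -0.622]]
top [[485.42741540653225, 0.0, 323.8326032319774], [0.0, 485.42741540653225, 196.99938341274722], [0.0, 0.0, 1.0]] [ 295.   13. 1474.] [[-0.017, -1.0, 0.005], [-0.985, 0.015, -0.174], [0.174, -0.008, -0.985]]
0.1 [ 175.97215972 -520.87245743  229.95347546] [-0.11471072  0.69810302 -0.69738877  0.11464081] 0.998948724042363
```

View pics/scene0.png

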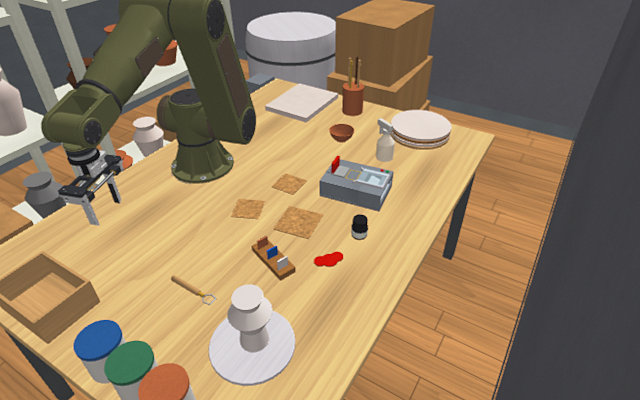

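View pics/top0.png

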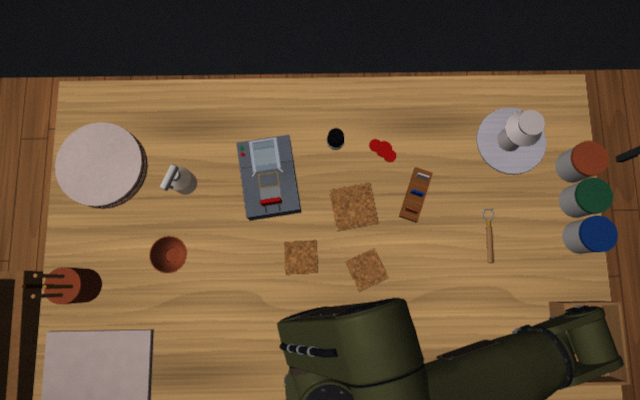

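The top view shows the rack at (416,194) with the blue token in the middle, and the meter at (268,177) with its red paddle at (270,202). There are three cork pads, at (355,206), (301,257) and (367,269). The one at (355,206) looks largest. I'll measure them and enlarge crops.

Run:
```python
import numpy as np,cv2
from h import *
c=dict(np.load('pics/top0.npz')); s=dict(np.load('pics/scene0.npz'))
img=c['color']
a=cv2.resize(img[125:235,225:305],None,fx=5,fy=5,interpolation=cv2.INTER_CUBIC)
b=cv2.resize(img[125:235,320:440],None,fx=3.3,fy=5,interpolation=cv2.INTER_CUBIC)
b=cv2.resize(img[160:240,320:440],None,fx=3.3,fy=3.3,interpolation=cv2.INTER_CUBIC)
b=cv2.copyMakeBorder(b,0,550-b.shape[0],0,0,cv2.BORDER_CONSTANT)
cv2.imwrite('pics/crop_top.png',np.hstack([a,b])[:, :800])
si=s['color']
a=cv2.resize(si[150:215,310:400],None,fx=6,fy=6,interpolation=cv2.INTER_CUBIC)
b=cv2.resize(si[230:282,245:300],None,fx=4.6,fy=4.6,interpolation=cv2.INTER_CUBIC)
b=cv2.copyMakeBorder(b,0,390-b.shape[0],0,0,cv2.BORDER_CONSTANT)
cv2.imwrite('pics/crop_sc.png',np.hstack([a,b])[:, :800])
hsv=cv2.cvtColor(img,cv2.COLOR_BGR2HSV)
# pads
lab=cv2.cvtColor(img,cv2.COLOR_BGR2LAB)
print('pad hsv',hsv[206,355],hsv[257,301],'table',hsv[230,400],hsv[230,330])
X=pts(c)
for (u,v) in [(355,206),(301,257),(367,269),(416,194),(250,200),(268,150),(270,202),(270,180)]:
    print((u,v),X[v,u].round(1))
```

```text
pad hsv [ 14 158 134] [ 14 157 141] table [ 17 132 149] [ 16 128 155]
(355, 206) [525.1 -93.6   5. ]
(301, 257) [372.4  73.    7.4]
(367, 269) [ 333.6 -124.4    2.7]
(416, 194) [ 556.4 -279.    22.5]
(250, 200) [537.4 218.4  70.6]
(268, 150) [686.4 165.6  76.4]
(270, 202) [523.6 155.5 112.3]
(270, 180) [597.1 160.4  67.3]
```

View pics/crop_top.png

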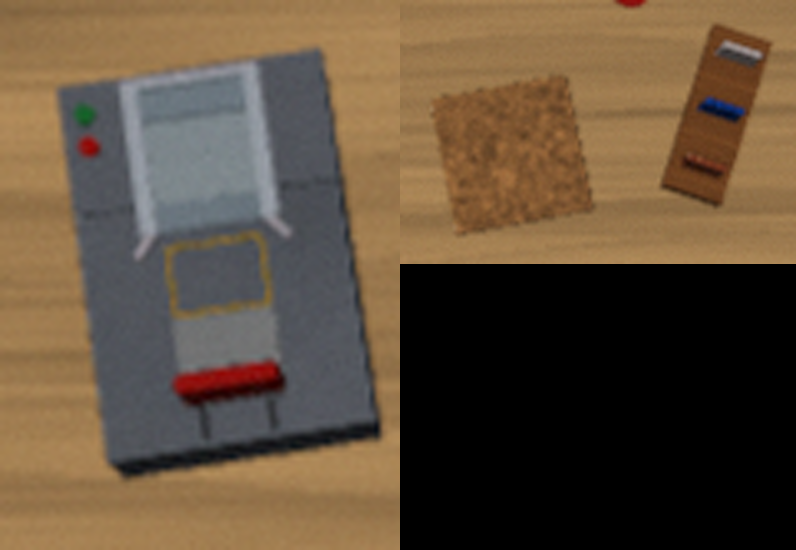

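View pics/crop_sc.png

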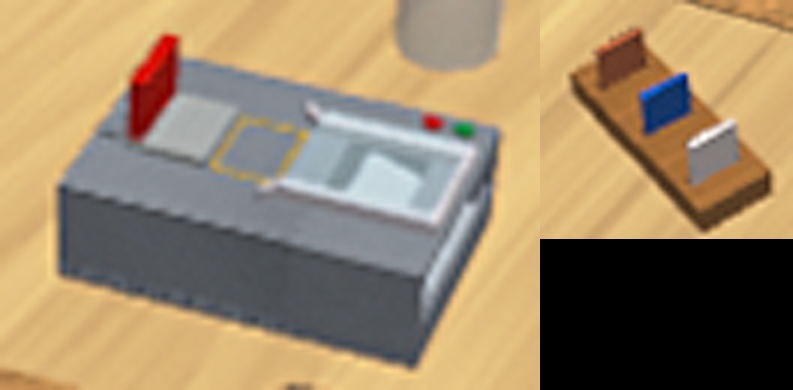

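In the enlarged crops, the blue token is in the rack's middle slot at top (416,192), with white behind it and terracotta in front. The meter's yellow bay is at about top (268,180), between the slide and the hood. Next I'll measure the poses.

```bash
cat > meas.py <<'E'
from h import *
def rect(P):
    (cx,cy),(w,h),a=cv2.minAreaRect(np.asarray(P,np.float32)); return np.round([cx,cy,w,h,a],1)
def comp(mask,seed):
    n,l=cv2.connectedComponents(mask.astype(np.uint8)); 
    return l==l[seed[1],seed[0]]
def hull_rect(c,m,z):
    cs,_=cv2.findContours(m.astype(np.uint8),cv2.RETR_EXTERNAL,cv2.CHAIN_APPROX_NONE)
    k=max(cs,key=cv2.contourArea)[:,0]
    return rect([ray(c,u,v,z)[:2] for u,v in k]), len(k)
E
python3 - <<'E'
from meas import *
c=dict(np.load('pics/top0.npz')); s=dict(np.load('pics/scene0.npz'))
for n,c_ in (('top',c),('scene',s)):
    X=pts(c_); img=c_['color']; hsv=cv2.cvtColor(img,cv2.COLOR_BGR2HSV).astype(int)
    H,S,V=hsv[...,0],hsv[...,1],hsv[...,2]; x,y,z=X[...,0],X[...,1],X[...,2]
    print(n)
    # meter deck grey
    roi=(x>420)&(x<800)&(y>40)&(y<300)
    m=roi&(S<95)&(z>55)&(z<85)
    m=cv2.morphologyEx(m.astype(np.uint8),cv2.MORPH_OPEN,np.ones((3,3)))
    print('deck',hull_rect(c_,m,70))
    # yellow
    m=roi&(H>15)&(H<32)&(S>95)&(z>55)&(z<85)
    p=np.array([ray(c_,u,v,70)[:2] for v,u in np.argwhere(m)]); print('yellow',len(p),rect(p),p.mean(0).round(1))
    m=roi&((H<6)|(H>174))&(S>180)&(z>72)
    print('paddle',m.sum(),np.nanmin(X[m],0).round(),np.nanmax(X[m],0).round())
    # paddle top edge points
    pm=X[m&(z>115)]; print(' top pts',len(pm), rect(pm[:,:2]) if len(pm) else '')
    # rack
    roi=(x>440)&(x<680)&(y<-180)&(y>-360)
    m=roi&(z>14)&(z<30)&(H<16)&(S>100)
    m=cv2.morphologyEx(m.astype(np.uint8),cv2.MORPH_CLOSE,np.ones((7,7)))
    print('rack',hull_rect(c_,m,22))
    m=roi&(H>100)&(H<130)&(S>120)
    q=np.argwhere(m); print('blue px',len(q),q.mean(0)[::-1].round(1), np.nanmax(z[m]))
    p=np.array([ray(c_,u,v,56)[:2] for v,u in q]); print('blue rect z56',rect(p))
    # pad via hsv
    m=(x>430)&(x<620)&(y>-190)&(y<0)&(H<16)&(S>140)
    m=cv2.morphologyEx(m.astype(np.uint8),cv2.MORPH_CLOSE,np.ones((5,5)));m=cv2.morphologyEx(m,cv2.MORPH_OPEN,np.ones((7,7)))
    print('pad',hull_rect(c_,m,5))
E
```

```text
top
deck (array([611.6, 167.9, 231.5, 160. ,   8.2]), 289)
yellow 76 [650.9 177.3 152.8 152.8   8.1] [624.  172.8]
paddle 109 [520. 127.  72.] [679. 246. 125.]
 top pts 59 [527.5 154.9   8.7  57.    7.8]
rack (array([ 558.3, -277.6,   56.8,  160.9,   70. ]), 130)
blue px 43 [417.1 192.5] 57.54031801770999
blue rect z56 [ 554.7 -275.8   35.6   10.6   70.2]
pad (array([524.4, -88.3, 129.7, 130.2,  10. ]), 158)
scene
deck (array([615.7, 158.7, 232.1, 179.7,   8.6]), 185)
yellow 21 [572.7 129.7 157.5  49.7  61.9] [592.1 169.3]
paddle 78 [525. 121.  76.] [681. 242. 122.]
 top pts 27 [532.4 152.9   9.4  57.8  11.8]
rack (array([ 560.9, -282.1,   58.9,  163.4,   69.9]), 145)
blue px 83 [271.9 251.7] 61.14371109204026
blue rect z56 [ 568.2 -290.1   27.1   48.3   36. ]Traceback (most recent call last):
  File "<stdin>", line 30, in <module>
  File "meas.py", line 9, in hull_rect
    k=max(cs,key=cv2.contourArea)[:,0]
      ~~~^^^^^^^^^^^^^^^^^^^^^^^^
ValueError: max() iterable argument is empty
```

Fits so far, from the top view:

| Item | Measured size (mm) | Centre (mm) | Yaw |
|---|---|---|---|
| Deck | 231.5×160 | not yet set | 8.2° |
| Rack | 161×57 | (558,-278) | -20° |
| Largest pad | 130×130 | (524,-88) | 10° |

All sizes match the description. I'll check them by projecting the predicted corners into both views.

```bash
cat > ov.py <<'E'
from meas import *
def rot(a): a=np.deg2rad(a); return np.array([[np.cos(a),-np.sin(a)],[np.sin(a),np.cos(a)]])
def W(o,yaw,p): return np.r_[np.array(o)+rot(yaw)@np.array(p[:2],float),p[2]]
def crop(c,polys,box,f,name):
    u0,v0,u1,v1=box
    im=cv2.resize(c['color'][v0:v1,u0:u1],None,fx=f,fy=f,interpolation=cv2.INTER_CUBIC)
    for P in polys:
        q=np.array([(proj(c,X)-[u0,v0]+.5)*f for X in P]); cv2.polylines(im,[q.round().astype(np.int32)],True,(255,255,0),1)
    if name: cv2.imwrite('pics/'+name,im)
    return im
def box2(o,yaw,xr,yr,z): return [W(o,yaw,(x,y,z)) for x,y in((xr[0],yr[0]),(xr[1],yr[0]),(xr[1],yr[1]),(xr[0],yr[1]))]
E
python3 - <<'E'
from ov import *
M=(621.5,169.3);my=8.2; Rk=(558.3,-277.6)
polys=[box2(M,my,(-125,105),(-80,80),70),box2(M,my,(-42,-6),(-25,25),70),box2(M,my,(24,76),(-33,33),70),
 box2(Rk,-20,(-80,80),(-28,28),22),box2(Rk,-20,(-3,3),(-18,18),56),box2((524.4,-88.3),10,(-65,65),(-65,65),5)]
c=dict(np.load('pics/top0.npz')); s=dict(np.load('pics/scene0.npz'))
def pad(i,h,w): return cv2.copyMakeBorder(i,0,h-i.shape[0],0,w-i.shape[1],cv2.BORDER_CONSTANT)
a=crop(c,polys,(232,130,304,225),4,None); b=crop(c,polys,(325,160,435,235),3,None)
d=crop(s,polys,(315,150,395,212),4,None); e=crop(s,polys,(245,200,330,285),4,None)
t=np.hstack([pad(a,390,400),pad(b,390,400)]);u=np.hstack([pad(d,345,400),pad(e,345,400)])
im=np.vstack([t[:],u]);im=cv2.resize(im,(650,596)); cv2.imwrite('pics/ov1.png',np.vstack([t[:, :],])); cv2.imwrite('pics/ov2.png',u)
# yellow only inside bay neighbourhood, both views
for n,q in(('top',c),('scene',s)):
    hsv=cv2.cvtColor(q['color'],cv2.COLOR_BGR2HSV).astype(int);P=[]
    for v in range(400):
        for w in range(640):
            if 15<hsv[v,w,0]<32 and hsv[v,w,1]>85:
                p=ray(q,w,v,70)[:2]; l=rot(-my)@(p-M)
                if -60<l[0]<8 and abs(l[1])<45: P.append(l)
    P=np.array(P);print(n,len(P),P.min(0).round(1),P.max(0).round(1),rect(P))
E
```

```text
top 73 [-46.2 -29.3] [-1.3 29.4] [-23.8   0.1  44.9  58.7   0.1]
scene 25 [-45.5 -26.6] [-0.6 31.9] [-22.8   2.4  59.2  43.6  87.3]
```

View pics/ov1.png

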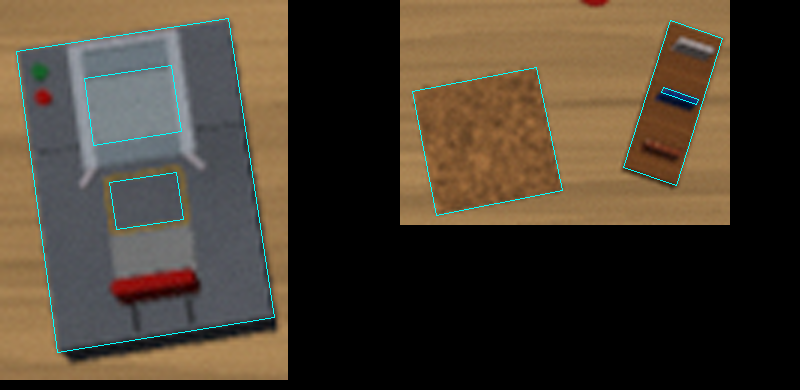

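View pics/ov2.png

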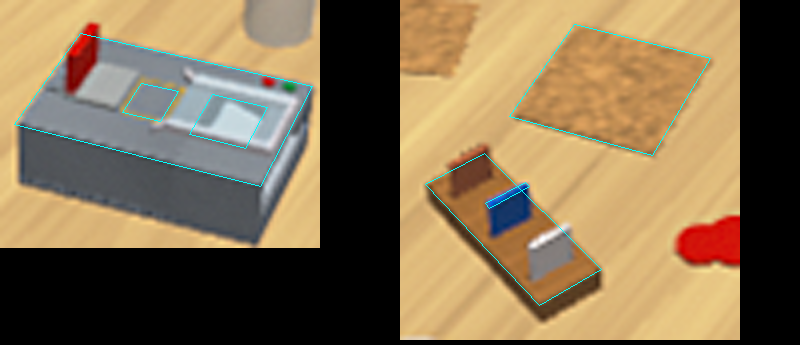

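The overlays agree in both views to about 1 px, and the yellow outline is centred on the meter's x=-24, y=0 within about 2 mm. Now I'll plan the joint solutions and pick the blue token.

```bash
cat >> ov.py <<'E'
def Q(a):
    a=np.deg2rad(a); z=np.array([np.cos(a),np.sin(a),0]); y=np.array([0,0,-1.]); return Rot.from_matrix(np.c_[np.cross(y,z),y,z]).as_quat()
M=np.array((621.5,169.3))+rot(8.2)@np.array([.4,1.0]); MY=8.2
RK=np.array((558.5,-278.2)); RY=-20.; PAD=np.array((524.4,-88.3)); PY=10.
BAY=M+rot(MY)@np.array([-24,0])
def st(t=''): print(t,round(bot.get_time_s(),2),np.round(bot.get_tcp_pos(),1),'F',np.round(bot.get_wrist_force(),1),'op',round(bot.get_opening(),3))
E
python3 - <<'E'
from ov import *
for n,p,z,aa in (('rack',RK,51,RY),('pad',PAD,50,MY+90),('bay',BAY,96,MY+90),('pushdir',M+rot(MY)@np.array([-103,0]),100,MY),('pushdir90',M+rot(MY)@np.array([-103,0]),100,MY+90)):
    for k in (0,180,-180):
        q=kin.inverse_kinematics([*p,z],Q(aa+k)); print(n,aa+k,None if q is None else np.round(q,2))
E
```

```text
rack -20.0 [-0.52  0.65  1.45 -0.    1.04 -0.17]
rack 160.0 None
rack -200.0 None
pad 98.2 [-0.24  0.48  1.73 -0.    0.93 -1.95]
pad 278.2 [-0.24  0.48  1.73 -0.    0.93  1.19]
pad -81.8 [-0.24  0.48  1.73 -0.    0.93  1.19]
bay 98.2 [ 0.21  0.59  1.44 -0.    1.12 -1.5 ]
bay 278.2 [ 0.21  0.59  1.44 -0.    1.12  1.64]
bay -81.8 [ 0.21  0.59  1.44 -0.    1.12  1.64]
pushdir 8.2 [ 0.22  0.43  1.67 -0.    1.04  0.08]
pushdir 188.2 None
pushdir -171.8 None
pushdir90 98.2 [ 0.22  0.43  1.67 -0.    1.04 -1.49]
pushdir90 278.2 [ 0.22  0.43  1.67 -0.    1.04  1.65]
pushdir90 -81.8 [ 0.22  0.43  1.67 -0.    1.04  1.65]
```

Run:
```python
from ov import *
bot.command_gripper(0.45,12)
bot.reach([*RK,115],Q(RY)); st('above')
bot.move_linear([*RK,51],v=120); st('down')
bot.command_gripper(0.0,12); st('grip')
bot.move_linear([*RK,110],v=120); st('lift')
snap('scene','s1')
im=cv2.imread('pics/s1.png'); cv2.imwrite('pics/s1c.png',cv2.resize(im[130:300,200:380],None,fx=3.3,fy=3.3))
```

```text
above 2.73 [ 558.1 -279.2  115.4] F [ 0.8 -0.3 -0.1] op 0.45
down 3.42 [ 558.8 -278.5   51.7] F [-0.5  0.2  0.1] op 0.45
grip 4.07 [ 558.5 -278.2   51.1] F [-0.3  1.5  2.3] op 0.067
lift 4.71 [ 558.2 -278.   109.4] F [-0.4  0.6 -1. ] op 0.064
```

View pics/s1c.png

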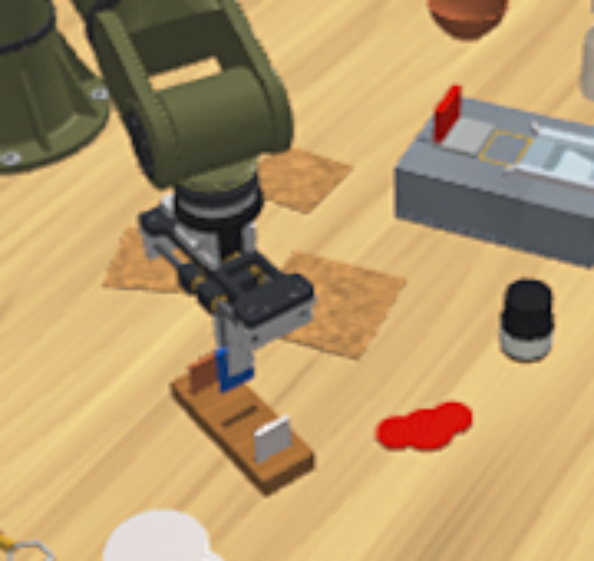

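The token is held (opening 0.065, about 6 mm) and clear of the rack. The middle slot is empty, and the red and white tokens are undisturbed. Next I'll stand it on the pad.

Run:
```python
from ov import *
d=rot(98.2)@np.array([1.,0]); S=PAD-28*d; q=Q(-81.8)
bot.reach([*S,110],q); st('above pad')
bot.move_linear([*S,52],v=120)
f0=np.mean([bot.get_wrist_force()[2] for _ in range(3)])
for z in np.arange(51.2,48.2,-.4):
    bot.move_linear([*S,z],v=20); f=bot.get_wrist_force()[2]
    print(round(z,1),round(f-f0,2),end=' ; ')
    if f-f0>2.5: break
st('contact')
np.save('S.npy',np.r_[S,z])
bot.command_gripper(0.4); st('released')
bot.move_linear([*S,95],v=120); st()
snap('scene','s2'); snap('top','t2')
im=cv2.imread('pics/s2.png');im2=cv2.imread('pics/t2.png'); cv2.imwrite('pics/s2c.png',np.hstack([cv2.resize(im[150:280,240:360],None,fx=3.3,fy=3.3),cv2.resize(im2[150:280,310:430],None,fx=3.3,fy=3.3)]))
```

```text
above pad 5.96 [ 528.4 -116.3  109.7] F [ 0.1  0.1 -0.4] op 0.062
51.2 -0.98 ; 50.8 -1.81 ; 50.4 -0.31 ; 50.0 -0.51 ; 49.6 -1.14 ; 49.2 2.96 ; contact 8.09 [ 528.5 -116.    49.4] F [-1.6  0.9  3.5] op 0.065
released 8.77 [ 528.4 -116.    49.2] F [ 0.1 -0.1 -0.6] op 0.399
 9.3 [ 528.2 -116.    94.6] F [-0.3 -0.1 -0.1] op 0.398
```

View pics/s2c.png

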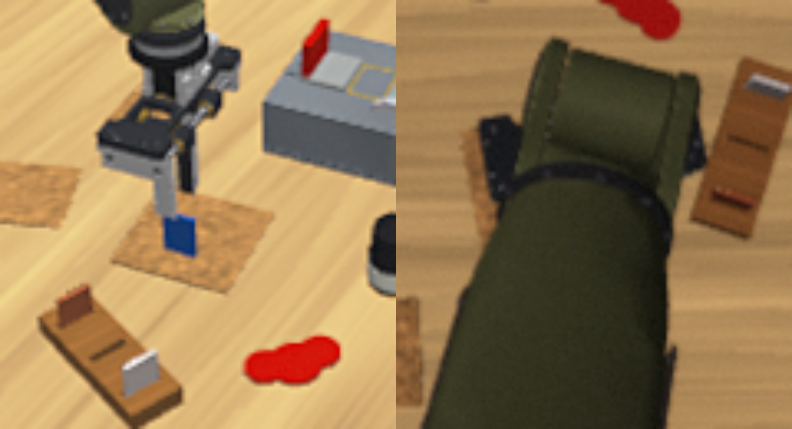

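The scene view shows the token standing free on the pad under the gripper. Next I'll tip it toward +y with closed fingers.

Run:
```python
from ov import *
d=rot(98.2)@np.array([1.,0]); S=np.load('S.npy')[:2]
bot.move_linear([*(S-40*d),95],v=150)
bot.command_gripper(0.0)
bot.move_linear([*(S-40*d),66],v=120); st('beside')
bot.move_linear([*(S-0*d),66],v=70); st('pushed')
bot.move_linear([*(S-30*d),90],v=150)
bot.reach([420,-250,230],Q(-81.8)); st('away')
snap('scene','s3'); snap('top','t3')
im=cv2.imread('pics/s3.png');im2=cv2.imread('pics/t3.png'); cv2.imwrite('pics/s3c.png',np.hstack([cv2.resize(im[150:280,240:360],None,fx=3.3,fy=3.3),cv2.resize(im2[150:280,310:430],None,fx=3.3,fy=3.3)]))
for n in('t3','s3'):
    c=dict(np.load(f'pics/{n}.npz')); hsv=cv2.cvtColor(c['color'],cv2.COLOR_BGR2HSV).astype(int)
    m=(hsv[...,0]>100)&(hsv[...,0]<130)&(hsv[...,1]>120); X=pts(c)
    m&=(X[...,0]>440)&(X[...,0]<610)&(X[...,1]>-180)&(X[...,1]<0)
    print(n,m.sum(),hull_rect(c,m,11), 'z',np.nanmedian(X[m][:,2]))
```

```text
beside 10.93 [ 534.  -155.6   65.9] F [ 0.7 -0.4 -0.4] op 0.006
pushed 11.65 [ 528.5 -116.    66.1] F [-0.6 -0.4  0.1] op 0.005
away 12.9 [ 420.3 -249.3  228.8] F [ 0.1 -0.4 -0.6] op 0.007
t3 173 (array([524. , -87. ,  34. ,  47.5,   6.7]), 49) z 11.136136190799707
s3 97 (array([526.2, -85.9,  34.9,  48.5,   8.9]), 34) z 11.510314100483907
```

View pics/s3c.png

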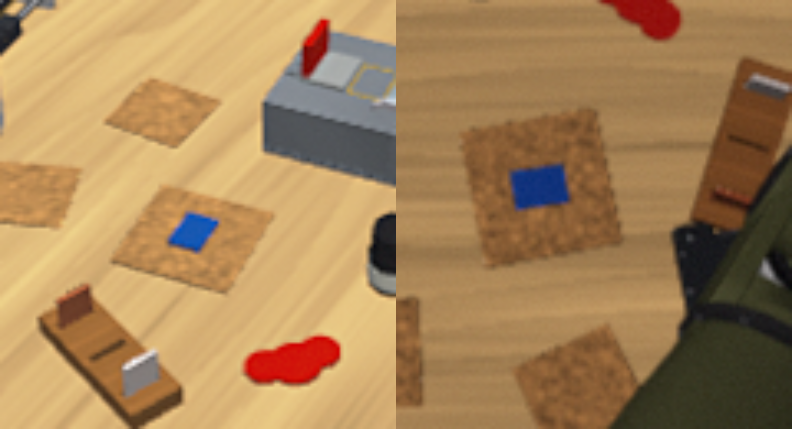

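The token lies flat on the pad. Its face is at z≈11 and its centre is (524.5,-87), with yaw about 7.5–8°; the two views agree within 2 mm. Next I'll pick it up by its 50 mm ends.

Run:
```python
from ov import *
q=Q(-82); G=[524.6,-86.9]
bot.command_gripper(0.75,12)
bot.reach([*G,70],q); st('above')
bot.move_linear([*G,36],v=100); f0=bot.get_wrist_force()[2]
bot.move_linear([*G,31],v=30); st('down')
bot.command_gripper(0.0,14); st('grip')
bot.move_linear([*G,60],v=80)
bot.move_linear([*G,150],v=150); st('lift')
B=BAY
bot.reach([*B,150],Q(-81.8)); st('over bay')
snap('scene','s4')
im=cv2.imread('pics/s4.png');cv2.imwrite('pics/s4c.png',cv2.resize(im[100:230,280:420],None,fx=4.5,fy=4.5,interpolation=cv2.INTER_CUBIC))
```

```text
above 15.14 [524.9 -87.8  70.9] F [-0.   0.1 -0.1] op 0.748
down 15.95 [524.6 -86.9  31.1] F [ 0.3 -0.1  0.9] op 0.752
grip 16.41 [524.7 -86.9  31.1] F [-0.8  1.1  1. ] op 0.527
lift 17.68 [524.2 -86.8 149. ] F [-0.2 -0.1 -0. ] op 0.528
over bay 18.71 [597.9 165.7 149.7] F [-0.1  0.4 -0.3] op 0.529
```

View pics/s4c.png

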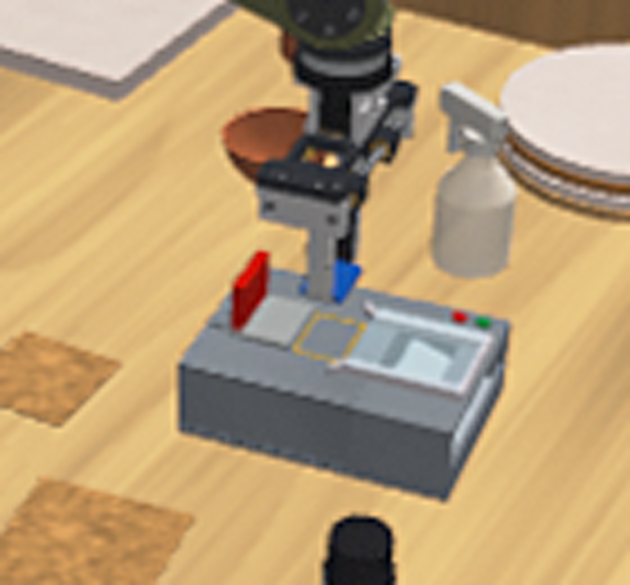

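The token is held level by its ends (49.6 mm apart). Next I'll lower it onto the deck and stop on contact.

Run:
```python
from ov import *
B=BAY; q=Q(-81.8)
bot.move_linear([*B,105],q,v=100)
bot.move_linear([*B,98.5],v=40); bot.wait(.1); f0=np.mean([bot.get_wrist_force()[2] for _ in range(3)]); st('near')
for z in np.arange(97.8,94.4,-.4):
    bot.move_linear([*B,z],v=20); f=bot.get_wrist_force()[2]
    print(round(z,1),round(f-f0,2),end=' ; ')
    if f-f0>2.5: break
st('contact')
bot.command_gripper(0.64); st('released')
bot.move_linear([*B,135],v=80)
bot.reach([*(M+rot(MY)@np.array([-190,0])),230],q); st('away')
snap('scene','s5'); snap('top','t5')
im=cv2.imread('pics/s5.png');im2=cv2.imread('pics/t5.png'); cv2.imwrite('pics/s5c.png',np.hstack([cv2.resize(im[145:215,310:400],None,fx=4.4,fy=4.4,interpolation=cv2.INTER_CUBIC),cv2.resize(im2[155:225,225:315],None,fx=4.4,fy=4.4,interpolation=cv2.INTER_CUBIC)]))
for n in('t5','s5'):
    c=dict(np.load(f'pics/{n}.npz')); hsv=cv2.cvtColor(c['color'],cv2.COLOR_BGR2HSV).astype(int)
    m=(hsv[...,0]>100)&(hsv[...,0]<130)&(hsv[...,1]>120); X=pts(c)
    m&=(X[...,0]>540)&(X[...,0]<680)&(X[...,1]>80)&(X[...,1]<250)
    r=hull_rect(c,m,76); print(n,m.sum(),r,'z',np.nanmedian(X[m][:,2]),'meter frame',(rot(-MY)@(r[0][:2]-np.array((621.5,169.3)))).round(1))
```

```text
near 19.77 [598.1 167.   98.7] F [ 0.5  0.1 -0. ] op 0.53
97.8 0.12 ; 97.4 -0.68 ; 97.0 -0.27 ; 96.6 -1.09 ; 96.2 0.07 ; 95.8 3.95 ; contact 21.27 [598.  166.9  96.1] F [-1.8 -1.3  3.9] op 0.528
released 21.68 [598.  166.9  95.7] F [-0.2 -1.1  0. ] op 0.635
away 23.11 [434.3 143.3 229.6] F [ 0.6 -0.3 -0.3] op 0.636
t5 192 (array([597. , 164.6,  34.7,  48.3,   8.8]), 52) z 75.47538511141482 meter frame [-24.9  -1.2]
s5 78 (array([600.1, 166.7,  34.7,  50.3,   8.7]), 30) z 76.72875124377683 meter frame [-21.6   0.5]
```

View pics/s5c.png

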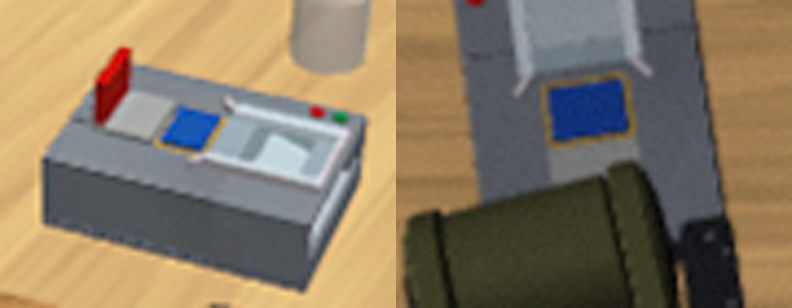

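Both views show the token inside the yellow outline (face at z≈76, within about 1.5 mm of the bay centre, square within 1°). Next I'll push the paddle while watching the force.

Run:
```python
from ov import *
q=Q(-81.8); u=rot(MY)@np.array([1.,0])
P=lambda x:[*(M+rot(MY)@np.array([x,0.])),108]
fx=lambda: -np.dot(bot.get_wrist_force()[:2],u)
bot.command_gripper(0.0,14)
bot.reach([*P(-135)[:2],140],q)
bot.move_linear(P(-135),v=120); f0=fx(); st('behind')
x=-118; bot.move_linear(P(x),v=60); print(x,round(fx()-f0,1))
c0=None
while x<-100:
    x+=1.5; bot.move_linear(P(x),v=30); f=fx()-f0; print(x,round(f,1),end=' ; ')
    if f>2: c0=x; break
st('contact')
if c0:
    for s in (20,40,55,66,70):
        bot.move_linear(P(c0+s),v=50); print('s',s,round(fx()-f0,1),end=' ; ')
    bot.wait(.1); st('at 70')
```

```text
behind 25.12 [488.3 151.2 109.3] F [-0.7 -0.9  1. ] op 0.002
-118 -1.3
-116.5 -0.9 ; -115.0 0.0 ; -113.5 -0.3 ; -112.0 -0.0 ; -110.5 -0.7 ; -109.0 2.5 ; contact 27.05 [513.7 154.8 107.9] F [-3.2 -0.6  2. ] op 0.0
s 20 5.6 ; s 40 7.4 ; s 55 8.9 ; s 66 10.7 ; s 70 10.3 ; at 70 29.32 [582.3 164.6 108. ] F [-10.2  -1.7   6.6] op 0.004
```

Run:
```python
from ov import *
q=Q(-81.8); u=rot(MY)@np.array([1.,0])
P=lambda x:[*(M+rot(MY)@np.array([x,0.])),108]
fx=lambda: -np.dot(bot.get_wrist_force()[:2],u)
x=-109+70
while x<-109+82:
    x+=1; bot.move_linear(P(x),v=25); f=fx(); print(x+109,round(f,1),end=' ; ')
    if f>22: break
bot.wait(.3); st('end')
snap('scene','s6')
bot.move_linear(P(x-20),v=60); print(fx())
bot.move_linear(P(-112),v=90); print(fx())
bot.move_linear(P(-135),v=90); st('back')
bot.move_linear([*P(-135)[:2],200],v=150)
bot.reach([400,-150,260],q); st('away')
snap('scene','s7'); snap('top','t7')
im=cv2.imread('pics/s6.png');im2=cv2.imread('pics/s7.png');f=lambda i:cv2.resize(i[120:215,310:400],None,fx=4.4,fy=4.4,interpolation=cv2.INTER_CUBIC)
cv2.imwrite('pics/s7c.png',np.hstack([f(im),f(im2)]))
```

```text
71 11.2 ; 72 12.5 ; 73 12.5 ; 74 12.1 ; 75 12.5 ; 76 12.0 ; 77 19.2 ; 78 27.3 ; end 31.62 [588.6 165.5 108. ] F [-27.6  -5.8  15. ] op 0.006
10.31748803366028
-0.3652568173048466
back 33.38 [488.6 151.2 108.2] F [-0.6 -0.2  0. ] op 0.002
away 35.37 [ 400.3 -149.4  259.6] F [ 1.2 -0.5  0.4] op 0.007
```

View pics/s7c.png

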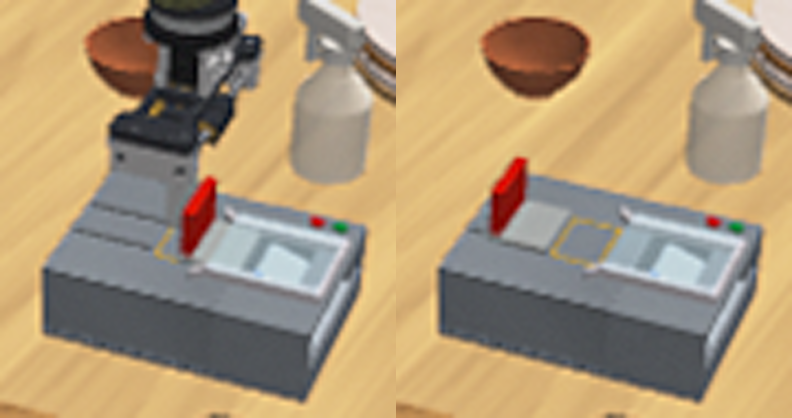

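View pics/t7.png

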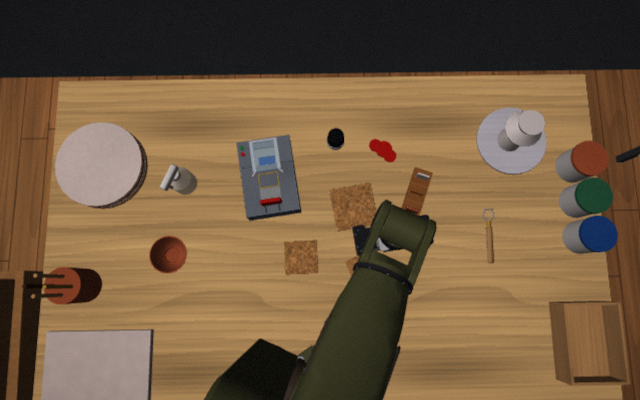

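The slide hit its stop (force jumped from 12 N to 27 N) and sprang back out. The top view shows blue through the hood at about (266,160), so I'll check whether the token is actually down in the box.

Run:
```python
from ov import *
ims=[]
for n,b in(('t7',(232,130,304,225)),('s7',(340,160,400,215))):
    c=dict(np.load(f'pics/{n}.npz')); hsv=cv2.cvtColor(c['color'],cv2.COLOR_BGR2HSV).astype(int)
    u0,v0,u1,v1=b; im=cv2.resize(c['color'][v0:v1,u0:u1],None,fx=6,fy=6,interpolation=cv2.INTER_CUBIC); ims.append(cv2.copyMakeBorder(im,0,600-im.shape[0],0,0,cv2.BORDER_CONSTANT) if im.shape[0]<600 else im)
    m=np.zeros(hsv.shape[:2],bool); m[v0:v1,u0:u1]=True
    m&=(hsv[...,0]>98)&(hsv[...,0]<125)&(hsv[...,1]>(90))
    q=np.argwhere(m)[:,::-1]; print(n,len(q))
    if len(q): 
        print(q.min(0),q.max(0))
        for z in(73,45,20): 
            P=np.array([rot(-MY)@(ray(c,*p,z)[:2]-M) for p in q]); print(z,P.min(0).round(),P.max(0).round())
    X=pts(c)
    print('depth z', np.nanmedian(X[m][:,2]) if len(q) else '')
cv2.imwrite('pics/chk.png',np.hstack(ims)[:600,:800])
```

```text
t7 121
[259 156] [274 165]
73 [ 22. -28.] [46. 19.]
45 [ 29. -26.] [54. 21.]
20 [ 36. -25.] [61. 23.]
depth z 81.7230375097418
s7 0
depth z
```

View pics/chk.png

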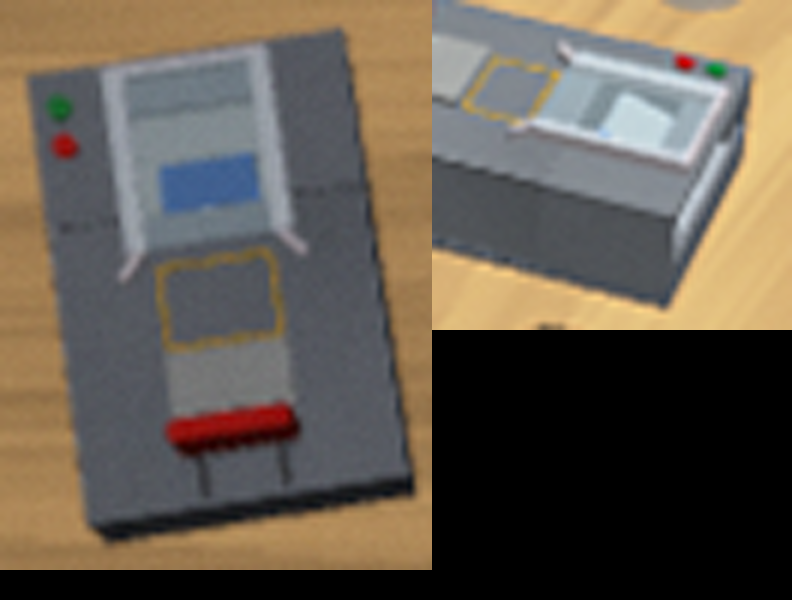

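Run:
```python
from ov import *
c=dict(np.load('pics/s7.npz')); c0=dict(np.load('pics/scene0.npz'))
mf=lambda c,u,v,z:(rot(-MY)@(ray(c,u,v,z)[:2]-M)).round(0)
for z in (70,55,45,30,20,10): print(z,[mf(c,*p,z).tolist() for p in((368,182),(369,182),(370,182),(374,177))])
D=cv2.absdiff(c['color'],c0['color']).max(2)[160:200,350:400]
q=np.argwhere(D>18); print([(int(a[1]+350),int(a[0]+160),int(D[a[0],a[1]]),c['color'][a[0]+160,a[1]+350].tolist()) for a in q][:40])
f=lambda c:cv2.resize(c['color'][160:205,345:405],None,fx=6.5,fy=6.5,interpolation=cv2.INTER_NEAREST)
cv2.imwrite('pics/cmp.png',np.hstack([f(c0),f(c)]))
```

```text
70 [[43.0, -20.0], [46.0, -18.0], [49.0, -17.0], [53.0, 17.0]]
55 [[37.0, -0.0], [40.0, 1.0], [44.0, 3.0], [48.0, 38.0]]
45 [[33.0, 13.0], [37.0, 14.0], [40.0, 16.0], [44.0, 51.0]]
30 [[28.0, 32.0], [31.0, 34.0], [35.0, 35.0], [39.0, 71.0]]
20 [[24.0, 45.0], [28.0, 47.0], [31.0, 48.0], [35.0, 84.0]]
10 [[21.0, 58.0], [24.0, 60.0], [28.0, 61.0], [32.0, 98.0]]
[(368, 181, 22, [218, 195, 169]), (368, 182, 36, [231, 201, 173]), (369, 182, 27, [228, 204, 179])]
```

View pics/cmp.png

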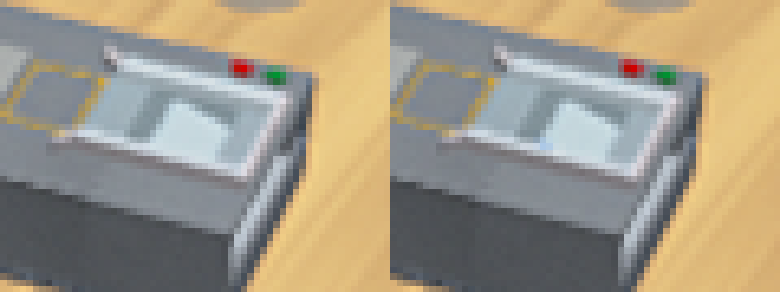

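The sliver of blue in the scene view (369,182) and the top-view blob meet at z≈40. That puts the token about 30 mm below the deck, lying in the box under the opening. One last check before handing in: whether it's at rest, the slide is fully out and everything else is unmoved.

Run:
```python
from ov import *
bot.reach([330,-330,260],Q(-60)); bot.wait(.3); st()
t=snap('top','t8'); s=snap('scene','s8')
t0=dict(np.load('pics/top0.npz')); s0=dict(np.load('pics/scene0.npz')); t7=dict(np.load('pics/t7.npz'))
print('token moved since t7 px:',(cv2.absdiff(t['color'],t7['color']).max(2)[130:225,232:304]>25).sum())
X=pts(t);hsv=cv2.cvtColor(t['color'],cv2.COLOR_BGR2HSV).astype(int)
m=(X[...,0]>420)&(X[...,0]<640)&(X[...,1]>80)&(X[...,1]<240)&(X[...,2]>115)&((hsv[...,0]<6)|(hsv[...,0]>174))&(hsv[...,1]>180)
print('paddle top',rect(X[m][:,:2]),'was 527.5 154.9')
for n,a,b in(('top',t,t0),('scene',s,s0)):
    D=(cv2.absdiff(a['color'],b['color']).max(2)>40).astype(np.uint8); k,l,stt,ce=cv2.connectedComponentsWithStats(D)
    print(n,[(stt[i].tolist()) for i in range(1,k) if stt[i][4]>6])
```

```text
36.56 [ 330.5 -329.4  260.1] F [-0.2 -0.4  0.4] op 0.004
token moved since t7 px: 0
paddle top [527.4 154.8   9.6  56.7   6.9] was 527.5 154.9
top [[259, 156, 16, 9, 116], [410, 189, 14, 8, 61], [292, 229, 332, 171, 22757], [229, 324, 60, 76, 2942], [287, 344, 6, 9, 23], [296, 345, 8, 10, 37], [307, 346, 8, 11, 46], [322, 349, 15, 7, 58]]
scene [[41, 0, 156, 226, 8981], [188, 0, 7, 11, 42], [220, 0, 16, 44, 233], [198, 20, 22, 84, 914], [112, 24, 28, 25, 253], [146, 33, 5, 4, 9], [245, 37, 1, 8, 8], [147, 43, 5, 8, 18], [237, 49, 18, 62, 290], [129, 51, 5, 6, 15], [88, 63, 6, 7, 18], [181, 115, 10, 4, 19], [173, 117, 7, 3, 12], [160, 123, 47, 65, 1069], [216, 131, 39, 14, 396], [266, 246, 12, 13, 109]]
```

View pics/s8.png

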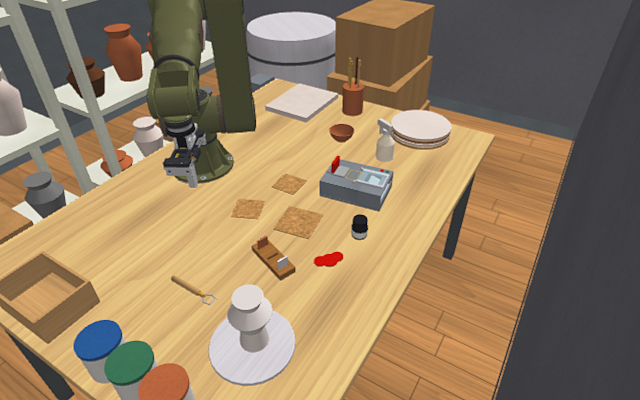

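The only changes from the first pictures are the empty slot at top (417,193), the blue in the box at (266,160), and the arm. The paddle is back at its starting point and the token is at rest.

```bash
python3 -c "
from h import *
hand_in()"
```

```text
the job is handed in; nothing more can be done
```

I bought the firing and handed the job in at about 36.6 s. The blue token went from the rack to flat on the largest cork pad, then by its 50 mm ends into the yellow bay, and the paddle pushed it through into the meter's box.

**Token on the pad:** I stood it on the pad, let go and tipped it over. It lay flat with its face at z≈11 mm.

**Token in the bay:** It lay inside the outline, within about 2 mm of the centre and square within 1°. The two camera views disagreed by 2–3 mm, about what their calibration allows.

**Paddle:** I pushed until the force rose from about 12 N to 27 N, which was the slide's stop. The slide sprang back, and the paddle's top edge is within 0.1 mm of where it started.

**Token in the box:** The two views put it about 30 mm below the deck, at rest. I couldn't measure it directly because the clear hood blocks the depth reading, and the deck hides part of the token.

**Everything else:** Nothing else visible on the bench had moved, and the gripper was clear of everything.

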